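# Open the bench locker: press its hidden safety catch through the gap above the door

### The arm

A 6-joint arm with a two-finger parallel gripper is mounted at the origin on a cart in front of the work surface, level with it; the furniture and walls round the work are solid. World frame = base frame: x ahead of the robot, y to its left, z up, the work surface at z = 0. Lengths are in m, angles in rad, forces in N, time in s.
With the tool pointing down it reaches from about 0.425 to 1.125 m from the base axis. Payload 14.9 kg.
Tool frame: the origin (TCP) lies midway between the tips of the shut fingers; the grasp point (between the pads) lies 19 mm behind it (arm.tcp_to_grasp is the z of the grasp point in the tool frame, in m); z points along the fingers, y is the line along which they close (so a half turn about z gives the same grasp; the last joint's range is limited). The gripper opens to 91 mm and grips with 3 to 60 N. Pads are 32 mm wide; open, the fingers measure 118 mm over their backs; the gripper's body (76 mm by 178 mm) begins 60 mm behind the grasp point.
Start: joints at [-1.209, 0.379, 1.734, -0, 1.028, -0.033], TCP at [0.269, -0.646, 0.214] pointing down, gripper open.
Joint ranges: [-2.77, 2.77], [-0.74, 2.19], [0, 2.66], [-1.06, 4.2], [0.31, 2.87], [-3.08, 3.08]. Speed limits (rad/s): [1.89, 1.89, 2.39, 3.14, 3.14, 3.14].

### API

Orientations are given as a 3x3 rotation matrix whose columns are the frame's x, y, z axes.
In Python, from cell import arm, jaws, eyes, sensors gives the robot as it stands. The module is installed in compiled form; this text tells all that it offers. Calls block until the motion is done:
- arm.goto(position, orientation): joint-space move of the TCP to a pose.
- arm.servo_line(position, ori=None, v=0.15): straight line of the TCP; ori=None keeps the orientation; v is the mean speed in m/s.
- arm.move_joints(angles): joint-space move.
- jaws.grip(opening, effort=None): finger opening in m; effort is the grip in N (None keeps the last); returns when the fingers have stopped.
- arm.pause(seconds).
- arm.inverse_kinematics(position, orientation): joint angles nearest the present ones, or None.
- eyes.read_camera(name): name is "scene" or "top" or "wrist"; returns (picture, depth): 400x640x3 uint8, red, green, blue; 400x640 float32, m along the optical axis (not along the pixel's ray), 0 where there is no reading.
- eyes.calibration(name): a dict with "fovy" (degrees; the focal length in pixels is half the picture's height over the tangent of half this angle, whatever the lens; pixels are square), "cx", "cy" (the principal point, pixels), "R" (3x3) and "t" (3): a world point X has camera coordinates R X + t; the wrist camera has in their place "tool_from_camera" (4x4, takes a point from camera to tool coordinates, whose origin is the TCP and whose axes are the flange's). Camera axes: x right, y down, z forward; pixel columns grow to the right and rows downward; lengths in m; the calibration is good to about 2 mm. A picture is of the moment at which its call begins: read the wrist's pose just before it. calibration takes no time and is no camera call.
A pose or a line that the arm cannot do raises arm.MotionError and nothing moves.
- arm.job_done(): hands the job in; it is judged then, once.
Readings, each from a call of its own:
- sensors.current_clock(): time.
- sensors.current_joint_positions(): joint angles.
- sensors.current_qvel(): joint speeds.
- sensors.current_joint_efforts(): joint torques, N m.
- sensors.current_tcp_pos(): TCP position.
- sensors.current_orientation(): TCP orientation.
- sensors.current_ft_force(): force on the tool from outside, world axes, zero at the start.
- sensors.current_torque(): the same for the moment, N m.
- sensors.current_grip_width(): finger opening in m.
- sensors.current_finger_force(): force on a finger pad.
Only numpy, scipy, OpenCV 4.12 (cv2) and the standard library are available. Lean on these libraries where they do the work, as an engineer would, in place of code of your own. Each camera call takes 0.05 s, during which the arm holds its last target. There are 200 camera calls.

### The job

Open the small grey bench locker. Its door is held by a hidden safety catch just behind the door's top edge: reach in at a slant through the gap between door and canopy, push the catch pad down and keep it down while you pull the door open, then leave the door standing wide open at about a right angle. Do not knock over or push away the carton on the locker, the wooden stamp, the mug or the stapler.

Things in the scene. Friction and masses are not known exactly. Their poses are not given: they have to be found in the camera images.
- locker: grey steel locker, fixed; 212 wide (y), 246 high, box 150 deep (x) mm. Origin: centre of its underside; x to its back, y to the hinge side (left, seen from the door), z up; the door side starts facing mostly to the robot's left. Door: inner face at x = -75, 10 thick, 202 wide, z = 30 to 180. Above it an open gap up to the canopy's underside at z = 240. Side walls' inner faces at y = +-94.
- canopy_edge (a point): middle of the lower front edge of the canopy (flat roof, 6 mm thick), 60 mm above the door's top edge and 7 mm behind the door's inner face, so the roof covers the catch pad: fingers enter over the door, pointing back and down, 35 to 45 degrees from vertical. At 40 degrees some 44 mm is free for them, square to the fingers, between roof edge and door's top inner edge.
- keeper (a point): middle of the steel keeper plate that holds the catch's tooth. It juts 30 mm from the inside of the right side wall (y = -94 to -64 mm in the locker's frame, x = -55 to -49, z = 180 to 204). Fixed; keep the fingers to the left of it.
- door (a joint): opening angle about the upright hinge at the door's left edge, rad: 0 closed, 1.57 a right angle, stop at 1.92. The free right edge swings out to the front, then to the left. Light hinge friction (0.12 N m) lets it stay where it is left; door 0.5 kg. While the catch is up it has only some 2 mm of play. Upright bar handle, 70 mm long, 35 mm off the front, near the free edge.
- door_hinge (a point): point on the hinge axis at the height of the door's top edge (180 mm above the worktop), in the plane of the door's inner face, 98 mm left of the locker's middle.
- catch (a joint): how far the catch is pressed down, m: 0 up (locked), 0.015 fully down. Its tooth is clear of the keeper from about 0.007 on. A spring lifts it: about 2 N at the start, 6 N fully down. It rides on the door.
- catch_pad (a point): centre of the top of the catch pad, a flat grey plastic pad on the door's inside: 50 mm along the door, from 6 to 48 mm behind the door's inner face, its top 2 mm below the door's top edge when up. This point: 27 mm behind the inner face, 118 mm from the hinge axis along the door. Closed fingers pressing it 10 mm down also draw the door open from behind its top edge.
- carton: white bearing carton with red print, 58 x 58 x 32 mm, loose on top of the locker. Origin: centre of its underside.
- stamp: wooden hand stamp with a knob handle, foot 25 x 46 mm, 62 mm high, standing loose at the front left. Origin: centre of its underside.
- mug: orange mug, 81 mm wide, 101 mm high, standing loose at the left. Origin: centre of its underside.
- stapler: black stapler, 145 x 38 x 49 mm, loose at the front right. Origin: centre of its underside.

How it is judged:
On the way, in this order (a step that is already met when the one before it is completed fails the run):
1. the catch is pressed down while the door is still shut or barely ajar (value of joint catch above 0.006 m and value of joint door below 0.15 rad), for 0.1 s.
2. the door has been drawn open past the keeper (value of joint door above 0.4 rad).
At the end, for the whole second after the job is handed in: the door stands open at 1.3 rad (75 degrees) or more and is at rest, and the catch is let go (less than 3 mm down) (value of joint door above 1.3 rad and velocity of joint door between -0.05 and 0.05 rad/s and value of joint catch below 0.003 m); the robot touches nothing.
It fails at once if the carton on the locker is pushed more than 40 mm (distance of carton from where it was at the start of the episode above 0.04 m).
It fails at once if the wooden stamp, the mug or the stapler is knocked over or pushed more than 40 mm (distance of any of stamp, mug, stapler from where it was at the start of the episode above 0.04 m or angle between any of stamp, mug's own z axis and vertical above 0.6 rad).
It also fails if it takes over 43 s, if anything falls off the work surface, if the arm or the gripper's body presses on something with over 40 N, if the wrist force passes 120 N, or if a joint passes its speed limit or range.

## Working session

There is one attempt and no reset: what is moved stays moved. The work goes in short steps, each a Python script; the robot and the scene stay as the last script left them, time stands still between calls to the robot, and variables do not carry over. Pictures are saved under pics/ and viewed, at most 10 in all, crops included, and the job is handed in when it is done.

```bash
mkdir -p pics && python3 - <<'E'
from cell import arm,eyes,sensors
import numpy as np,cv2
for n in("scene","top"):
    p,d=eyes.read_camera(n);np.savez(f"pics/{n}.npz",p=p,d=d);cv2.imwrite(f"pics/{n}.png",p[:,:,::-1])
    print(n,eyes.calibration(n),(d>0).mean())
E
```

```text
scene {'fovy': 48.43607327563276, 'cx': 314.01410400978114, 'cy': 199.16679529491898, 'R': array([[-0.86638927, -0.49908444, -0.01686259],
       [-0.28361475,  0.51957479, -0.80598059],
       [ 0.41101375, -0.69351046, -0.59170174]]), 't': array([0.49780127, 0.27013223, 1.15002152])} 0.996265625
top {'fovy': 45.268073891892115, 'cx': 316.9132876019238, 'cy': 205.96144893688606, 'R': array([[-0.01283188, -0.99990498, -0.00503785],
       [-0.99822378,  0.01310311, -0.05811704],
       [ 0.05817753,  0.00428315, -0.99829706]]), 't': array([0.03045965, 0.5597146 , 1.34172146])} 0.99580859375
```

View pics/scene.png

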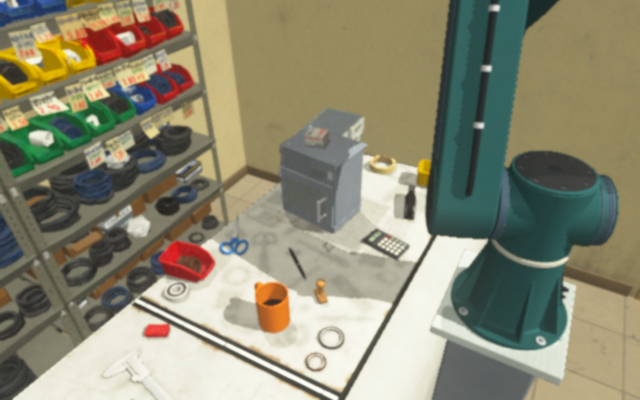

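View pics/top.png

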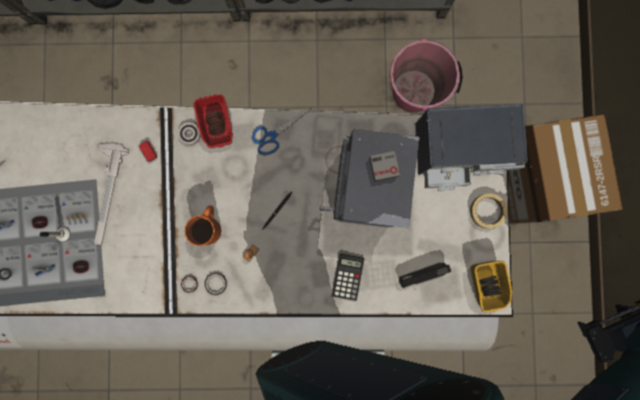

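The scene view shows the locker at about (320,175), with its door facing the camera's left and the handle at (322,208). The stamp is at (321,291) and the mug at (272,308). In the top view the roof spans about (335–418, 130–226) with the carton at (384,166), the stamp at (251,253), the mug at (203,230) and the stapler at (425,275). Next I'll fit the roof from the depth data.

```bash
cat > h.py <<'E'
import numpy as np,cv2
from cell import arm,jaws,eyes,sensors
def cloud(d,c):
    h,w=d.shape;f=h/2/np.tan(np.radians(c["fovy"])/2)
    v,u=np.mgrid[:h,:w]
    P=np.stack([(u-c["cx"])/f*d,(v-c["cy"])/f*d,d],-1)
    return (P-c["t"])@c["R"]
E
python3 - <<'E'
from h import *
for n in("top","scene"):
    z=np.load(f"pics/{n}.npz");P=cloud(z["d"],eyes.calibration(n))
    x,y,zz=P[...,0],P[...,1],P[...,2]
    reg=(x>.4)&(x<.95)&(y>-.7)&(y<-.05)
    m=reg&(abs(zz-.246)<.008)
    m=cv2.morphologyEx(m.astype(np.uint8),cv2.MORPH_OPEN,np.ones((3,3)))
    k,l,s,c=cv2.connectedComponentsWithStats(m);i=1+s[1:,4].argmax();print(n,s[1:,4])
    q=P[l==i];print("z",np.median(q[:,2]))
    r=cv2.minAreaRect(q[:,:2].astype(np.float32));print(r,cv2.boxPoints(r).round(4).tolist())
    if n=="top":
        for nm,(u,v) in dict(stamp=(251,253),mug=(203,230),stapler=(425,275),carton=(384,166),greybox=(470,135),floor=(300,200),tape=(487,210)).items(): print(nm,P[v,u].round(3))
    else:
        # door face points z .05-.17
        for zl in(.03,.1,.17,.2):
            m=reg&(abs(zz-zl)<.006)&(y>-.45);print(zl,[P[m][j].round(3).tolist() for j in range(0,m.sum(),max(1,m.sum()//8))])
E
python3 -c "
import cv2
a=cv2.imread('pics/scene.png')[90:250,250:410];cv2.imwrite('pics/sc.png',cv2.resize(a,None,fx=3.7,fy=3.7,interpolation=2))"
```

```text
top [5256]
z 0.2459701676115169
((0.6127906441688538, -0.12826129794120789), (0.1582857221364975, 0.2183622419834137), 82.52001953125) [[0.4941999912261963, -0.19249999523162842], [0.7106999754905701, -0.22089999914169312], [0.7312999963760376, -0.06400000303983688], [0.5148000121116638, -0.035599999129772186]]
stamp [0.431 0.205 0.058]
mug [0.496 0.341 0.037]
stapler [ 0.365 -0.271  0.046]
carton [ 0.635 -0.133  0.278]
greybox [ 0.725 -0.366  0.172]
floor [ 0.579  0.072 -0.003]
tape [ 0.543 -0.464 -0.003]
scene [1495]
z 0.24490340581792922
((0.6102944016456604, -0.12610456347465515), (0.15989257395267487, 0.22107109427452087), 84.14295959472656) [[0.49219998717308044, -0.19439999759197235], [0.7121000289916992, -0.21690000593662262], [0.7283999919891357, -0.05790000036358833], [0.5084999799728394, -0.03530000150203705]]
0.03 [[0.579, -0.448, 0.027], [0.556, -0.416, 0.024], [0.521, -0.416, 0.026], [0.499, -0.165, 0.03], [0.502, -0.148, 0.028], [0.506, -0.112, 0.035], [0.51, -0.091, 0.035], [0.512, -0.075, 0.033], [0.514, -0.065, 0.028]]
0.1 [[0.653, -0.449, 0.097], [0.686, -0.197, 0.098], [0.698, -0.165, 0.105], [0.701, -0.149, 0.104], [0.5, -0.166, 0.1], [0.504, -0.131, 0.101], [0.506, -0.107, 0.1], [0.512, -0.078, 0.098], [0.516, -0.052, 0.095]]
0.17 [[0.802, -0.447, 0.171], [0.777, -0.402, 0.171], [0.694, -0.426, 0.172], [0.666, -0.428, 0.169], [0.662, -0.41, 0.17], [0.706, -0.355, 0.172], [0.665, -0.337, 0.175], [0.499, -0.157, 0.173], [0.515, -0.061, 0.167]]
0.2 [[0.712, -0.107, 0.203], [0.715, -0.082, 0.201], [0.71, -0.08, 0.196], [0.5, -0.17, 0.198], [0.502, -0.147, 0.195], [0.51, -0.094, 0.205], [0.511, -0.076, 0.204], [0.541, -0.052, 0.202], [0.536, -0.05, 0.194]]
```

View pics/sc.png

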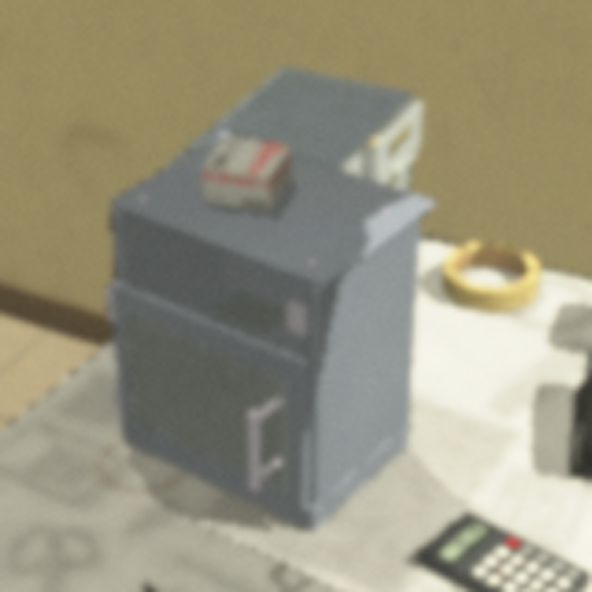

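The crop shows the closed door with its handle at lower right, the open gap under the canopy, and the pale keeper at the right of the gap (crop 298,318). I'll fit planes to the door face and side wall to refine the pose.

```bash
python3 - <<'E'
from h import *
z=np.load("pics/scene.npz");P=cloud(z["d"],eyes.calibration("scene")).reshape(-1,3)
T=np.load("pics/top.npz");T=cloud(T["d"],eyes.calibration("top")).reshape(-1,3)
th=np.radians(-82.5)
for it in range(4):
    ex=np.array([np.cos(th),np.sin(th)]);ey=np.array([-ex[1],ex[0]])
    c0=np.array([.6125,-.1275])
    L=(P[:,:2]-c0)@np.c_[ex,ey]
    m=(abs(L[:,0]+.085)<.012)&(abs(L[:,1])<.09)&(P[:,2]>.05)&(P[:,2]<.172)
    # door plane: x = a + b y, robust
    A=L[m]
    for _ in range(5):
        b,a=np.polyfit(A[:,1],A[:,0],1);A=A[abs(A[:,0]-a-b*A[:,1])<.004]
    s=(abs(L[:,1]+.106)<.012)&(abs(L[:,0])<.06)&(P[:,2]>.03)&(P[:,2]<.22)
    B=L[s]
    for _ in range(5):
        b2,a2=np.polyfit(B[:,0],B[:,1],1);B=B[abs(B[:,1]-a2-b2*B[:,0])<.004]
    print(np.degrees(th),"door x at0",a,"slope",b,len(A),"side y",a2,"slope",b2,len(B))
    th+=(-b*len(A)+b2*len(B))/(len(A)+len(B))
c=c0+ex*(a+.085)+ey*(a2+.106);print("centre",c)
L=(T[:,:2]-c)@np.c_[ex,ey]
m=(abs(T[:,2]-.246)<.005)&(abs(L)<.15).all(1)
print("roof x pct",np.percentile(L[m,0],[0.5,2,98,99.5]),"y",np.percentile(L[m,1],[.5,2,98,99.5]))
m=(abs(T[:,2]-.18)<.004)&(abs(L)<.15).all(1);print("doortop",m.sum(),np.median(L[m],0),L[m].min(0),L[m].max(0))
m=(T[:,2]>.26)&(abs(L)<.12).all(1);print("carton",np.median(L[m],0),T[m].mean(0))
g=(T[:,2]>.03)&(L[:,0]>.08)&(L[:,0]<.5)&(abs(L[:,1])<.3);print("behind max z",T[g,2].max(),T[g][T[g,2]>.1].min(0),T[g][T[g,2]>.1].max(0))
E
```

```text
-82.5 door x at0 -0.08797282681485108 slope 0.053968703706190266 328 side y -0.11084191570225684 slope -0.264115317571965 777
-94.05867616041874 door x at0 -0.09521819998483684 slope 0.04413412848901881 745 side y -0.1073309503956879 slope -0.061413044307542235 1036
-97.16325938188454 door x at0 -0.09520024507156867 slope 0.004045917533640288 893 side y -0.10715347419867331 slope -0.008202797202936048 1077
-97.52528194878506 door x at0 -0.09521175877277853 slope 0.001190476668940327 899 side y -0.107147270518197 slope -0.002038999791513394 1079
centre [ 0.61269998 -0.11722594]
roof x pct [-0.06760167 -0.065621    0.08651006  0.08874578] y [-0.10650342 -0.10375427  0.10590304  0.10909063]
doortop 323 [-0.07979598  0.0009365 ] [-0.08544328 -0.10159021] [0.14870507 0.14333991]
carton [0.01247294 0.02612994] [ 0.63705889 -0.1330128   0.27755848]
behind max z 0.8701044268600423 [ 0.25042517 -0.57750785  0.10017006] [ 0.80673962 -0.15807856  0.87010443]
```

```bash
cat >> h.py <<'E'
TH=np.radians(-97.6);C=np.array([.6127,-.1172])
def rot(a): return np.array([[np.cos(a),-np.sin(a)],[np.sin(a),np.cos(a)]])
def loc(x,y,z): return np.r_[C+rot(TH)@[x,y],z]
def door(inn,u,z,th):  # point fixed to door: inn behind inner face, u from hinge
    H=np.array([-.075,.098]);return loc(*(H+rot(-th)@[inn,-u]),z)
def ori(phi,s=1,tilt=np.radians(40)):
    h=TH-phi;d=np.array([np.cos(h),np.sin(h),0]);tz=np.sin(tilt)*d-np.cos(tilt)*np.array([0,0,1])
    ty=s*np.array([-np.sin(h),np.cos(h),0]);return np.c_[np.cross(ty,tz),ty,tz]
E
python3 - <<'E'
from h import *
print(sensors.current_orientation().round(2),sensors.current_clock())
print("pad",door(.027,.118,.178,0),"hinge",door(0,0,.18,0))
for s in(1,-1):
  for back in(.25,.12,0):
    R=ori(0,s);q=arm.inverse_kinematics(door(.0303,.118,.178,0)-back*R[:,2],R);print(s,back,None if q is None else np.round(q,2))
  for k in(1,.6,.3,0):
    out=[]
    for th in(.2,.4,.6,.8,1.,1.2,1.4,1.55):
        q=arm.inverse_kinematics(door(.027,.118,.178,th),ori(k*th,s));out.append(None if q is None else np.round(q,2).tolist())
    print(k);[print("  ",o) for o in out]
E
```

```text
[[ 0.92  0.38 -0.  ]
 [ 0.38 -0.92  0.  ]
 [ 0.   -0.   -1.  ]] 0.1
pad [ 0.599224   -0.06697653  0.178     ] hinge [ 0.71975835 -0.05581996  0.18      ]
1 0.25 [ 0.35  0.28  1.69 -0.61  1.55  0.62]
1 0.12 [ 0.24  0.32  1.83 -0.66  1.34  0.64]
1 0 [ 0.12  0.4   1.92 -0.75  1.16  0.69]
1
   [0.15, 0.45, 1.84, -0.64, 1.28, 0.8]
   [0.15, 0.5, 1.76, -0.53, 1.39, 0.92]
   [0.15, 0.55, 1.68, -0.42, 1.49, 1.04]
   [0.13, 0.6, 1.6, -0.32, 1.58, 1.17]
   [0.11, 0.65, 1.52, -0.21, 1.64, 1.3]
   [0.08, 0.69, 1.45, -0.1, 1.7, 1.44]
   [0.05, 0.73, 1.38, 0.01, 1.73, 1.58]
   [0.02, 0.75, 1.34, 0.09, 1.74, 1.69]
0.6
   [0.16, 0.43, 1.87, -0.67, 1.24, 0.76]
   [0.18, 0.47, 1.81, -0.6, 1.32, 0.84]
   [0.19, 0.51, 1.74, -0.53, 1.4, 0.91]
   [0.19, 0.56, 1.67, -0.47, 1.47, 0.99]
   [0.19, 0.61, 1.59, -0.4, 1.54, 1.06]
   [0.18, 0.65, 1.51, -0.34, 1.6, 1.13]
   [0.16, 0.7, 1.43, -0.28, 1.66, 1.2]
   [0.14, 0.74, 1.37, -0.23, 1.7, 1.26]
0.3
   [0.16, 0.42, 1.89, -0.7, 1.21, 0.74]
   [0.19, 0.45, 1.85, -0.65, 1.27, 0.78]
   [0.21, 0.48, 1.8, -0.61, 1.32, 0.82]
   [0.23, 0.52, 1.74, -0.57, 1.37, 0.86]
  
[... 1249 characters left out ...]
4, 0.74, 1.37, -0.23, 1.7, -1.88]
0.3
   [0.16, 0.42, 1.89, -0.7, 1.21, -2.41]
   [0.19, 0.45, 1.85, -0.65, 1.27, -2.36]
   [0.21, 0.48, 1.8, -0.61, 1.32, -2.32]
   [0.23, 0.52, 1.74, -0.57, 1.37, -2.28]
   [0.24, 0.56, 1.67, -0.54, 1.42, -2.25]
   [0.24, 0.6, 1.6, -0.5, 1.47, -2.22]
   [0.23, 0.64, 1.53, -0.47, 1.51, -2.2]
   [0.22, 0.68, 1.47, -0.45, 1.55, -2.18]
0
   [0.17, 0.41, 1.91, -0.73, 1.18, -2.43]
   [0.2, 0.42, 1.89, -0.71, 1.2, -2.42]
   [0.23, 0.44, 1.85, -0.69, 1.23, -2.41]
   [0.26, 0.47, 1.81, -0.68, 1.25, -2.4]
   [0.27, 0.5, 1.77, -0.67, 1.27, -2.4]
   [0.28, 0.53, 1.72, -0.66, 1.29, -2.41]
   [0.28, 0.56, 1.66, -0.65, 1.31, -2.42]
   [0.28, 0.59, 1.62, -0.65, 1.32, -2.43]
```

```bash
python3 - <<'E'
from h import *
p=sensors.current_tcp_pos()
jaws.grip(0.0,10)
arm.servo_line(p+[0,0,.28],v=.3)
R=ori(0);P0=door(.0303,.118,.178,0)
arm.goto(P0-.25*R[:,2]+[0,0,.1],R)
arm.servo_line(P0-.09*R[:,2],R,v=.2)
print(sensors.current_clock(),sensors.current_tcp_pos()-(P0-.09*R[:,2]),sensors.current_ft_force(),sensors.current_grip_width())
a,_=eyes.read_camera("scene");b,d=eyes.read_camera("wrist");np.savez("pics/w.npz",p=b,d=d)
print(eyes.calibration("wrist"))
s=cv2.resize(a[60:260,220:420],(400,400),interpolation=2);w=cv2.resize(b,(400,250))
w=np.vstack([w,np.zeros((150,400,3),np.uint8)])
cv2.imwrite("pics/ap.png",np.hstack([s,w])[:,:,::-1])
E
```

```text
6.8333 [0.00057144 0.00035492 0.00095661] [1.04369496 0.2022269  0.39418714] 0.0007103442738315601
{'fovy': 59.498634396952596, 'cx': 316.0365328022535, 'cy': 201.11928668742314, 'tool_from_camera': array([[-9.66667437e-04, -9.70451108e-01, -2.41295902e-01,
         6.72083837e-02],
       [ 9.99999533e-01, -9.39517188e-04, -2.27569091e-04,
        -2.62323023e-04],
       [-5.85697089e-06, -2.41296009e-01,  9.70451563e-01,
        -1.72645356e-01],
       [ 0.00000000e+00,  0.00000000e+00,  0.00000000e+00,
         1.00000000e+00]])}
```

View pics/ap.png

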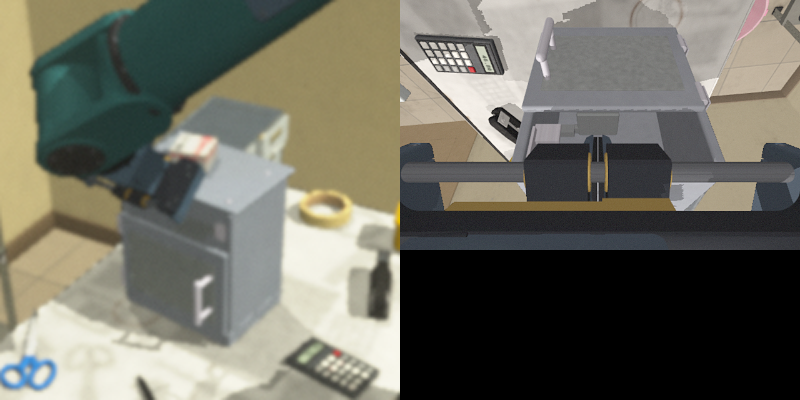

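The wrist view (right half) shows the door's top edge at about rows 100–110. The pad is at about (597,122), straight ahead of the closed fingers at (597,160), and the keeper is to the left at (545,130). I'll check the pose against wrist depth.

```bash
python3 - <<'E'
from h import *
z=np.load("pics/w.npz");d=z["d"];c=eyes.calibration("wrist")
f=200/np.tan(np.radians(c["fovy"])/2);v,u=np.mgrid[:400,:640]
P=np.stack([(u-c["cx"])/f*d,(v-c["cy"])/f*d,d],-1);M=c["tool_from_camera"]
P=P@M[:3,:3].T+M[:3,3];W=P@sensors.current_orientation().T+sensors.current_tcp_pos()
L=(W[...,:2]-C)@rot(TH)
ok=d>0
m=ok&(abs(W[...,2]-.18)<.004)&(abs(L[...,0]+.08)<.02)&(abs(L[...,1])<.085)
print("door top",m.sum(),np.percentile(L[m,0],[2,50,98]),np.median(W[m,2]))
A=L[m];print("slope",np.polyfit(A[:,1],A[:,0],1))
for r in range(150,225,6):
    print(r,[(round(L[r,k,0]*1e3),round(L[r,k,1]*1e3),round(W[r,k,2]*1e3)) for k in(285,316,345)])
E
```

```text
door top 4421 [-0.08682882 -0.08342099 -0.06176676] 0.1804517174337849
slope [-0.0253837  -0.08035687]
150 [(-86, -42, 161), (-86, -20, 162), (-86, 1, 162)]
156 [(-86, -41, 167), (-87, -20, 168), (-87, 1, 168)]
162 [(-85, -41, 172), (-86, -20, 173), (-86, 0, 173)]
168 [(-86, -41, 179), (-86, -20, 178), (-85, 0, 178)]
174 [(-84, -41, 182), (-83, -20, 181), (-84, 0, 182)]
180 [(-69, -42, 175), (-72, -20, 177), (-70, 1, 176)]
186 [(-68, -42, 180), (-68, -20, 180), (-69, 1, 180)]
192 [(-60, -43, 179), (-62, -20, 181), (-60, 2, 179)]
198 [(-54, -43, 180), (-55, -20, 181), (-53, 2, 180)]
204 [(-45, -44, 179), (-47, -20, 180), (-46, 3, 180)]
210 [(-38, -44, 180), (-39, -20, 180), (-38, 3, 180)]
216 [(64, -55, 118), (64, -20, 118), (64, 13, 118)]
222 [(64, -54, 126), (63, -20, 126), (64, 13, 126)]
```

The pose agrees to within 1–2 mm. Now I'll enter and press step by step.

```bash
python3 - <<'E'
from h import *
R=ori(0);f0=np.array(sensors.current_ft_force())
arm.servo_line(door(.0295,.118,.195,0)-.02*R[:,2],R,v=.12)
print(sensors.current_ft_force()-f0)
for z in(.196,.192,.188,.185,.182,.179,.177):
    arm.servo_line(door(.0295,.118,z,0),R,v=.05);f=sensors.current_ft_force()-f0
    print(z,np.round(f,1),np.round(sensors.current_tcp_pos()-door(.0295,.118,z,0),4))
    if np.linalg.norm(f)>25: break
print(sensors.current_clock())
E
```

```text
[ 10.86670961  38.45812396 -18.8449592 ]
0.196 [ 13.5  58.  -13.4] [ 0.0022  0.0052 -0.0021]
8.0917
```

The stop was caused by my vertical descent, which brought the fingers against the roof edge. I'll back out and enter along the slant axis instead.

```bash
python3 - <<'E'
from h import *
R=ori(0);P0=door(.030,.118,.178,0)
arm.servo_line(P0-.09*R[:,2],R,v=.15);arm.pause(.2)
f0=np.array(sensors.current_ft_force());print(f0)
for b in(.06,.045,.03,.022,.016,.012,.009,.006,.003,0):
    arm.servo_line(P0-b*R[:,2],R,v=.06);f=sensors.current_ft_force()-f0
    print(b,np.round(f,1),np.round(sensors.current_tcp_pos()-(P0-b*R[:,2]),4))
    if np.linalg.norm(f)>15: break
print(sensors.current_clock())
a,_=eyes.read_camera("scene");b,d=eyes.read_camera("wrist");np.savez("pics/w2.npz",p=b,d=d)
s=cv2.resize(a[60:260,220:420],(400,400),interpolation=2);w=cv2.resize(b,(400,250))
w=np.vstack([w,np.zeros((150,400,3),np.uint8)])
cv2.imwrite("pics/ap2.png",np.hstack([s,w])[:,:,::-1])
E
```

```text
[ 0.05350916 -0.36255639  0.62969439]
0.06 [ 0.4  0.3 -0.8] [ 0.     -0.0001 -0.    ]
0.045 [-0.8  1.  -0.2] [-0.0002 -0.0002 -0.0003]
0.03 [ 0.1 -0.2 -1.7] [-0.0003 -0.0003 -0.0003]
0.022 [-1.1 -0.  -1.1] [-0.0002 -0.0002 -0.0003]
0.016 [-0.   0.5 -1. ] [-0.0002 -0.0002 -0.0003]
0.012 [-0.2  0.5  1.9] [ 0.0002 -0.0001  0.0001]
0.009 [0.9 0.9 1.5] [ 0.0001 -0.      0.0001]
0.006 [1.4 1.3 2.7] [ 0.0001 -0.0001 -0.    ]
0.003 [0.8 1.2 3.5] [ 0.     -0.0001 -0.    ]
0 [1.3 2.2 3.8] [ 0.     -0.0001 -0.    ]
12.1833
```

View pics/ap2.png

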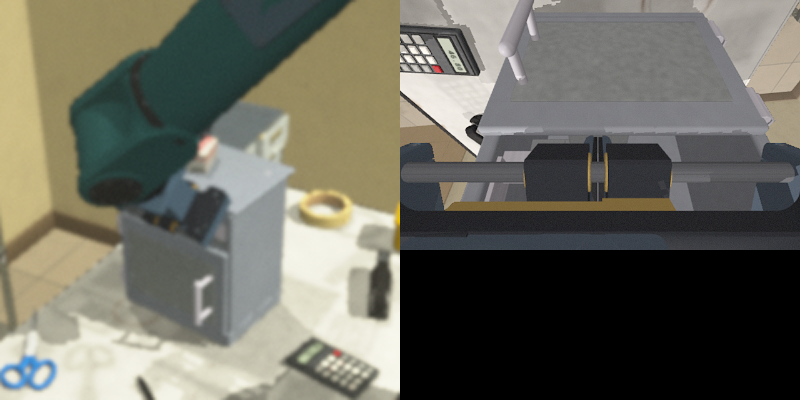

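The fingers are on the pad, pressed about 10 mm with a spring force of about 4 N. The wrist view shows them inside the gap at (597,140). Now I'll draw the door open.

```bash
python3 - <<'E'
from h import *
arm.servo_line(door(.030,.118,.1765,0),ori(0),v=.05);arm.pause(.15);print(sensors.current_ft_force())
for th in np.arange(.05,.76,.05):
    p=door(.0285,.118,.1765,th);arm.servo_line(p,ori(th),v=.06);f=np.array(sensors.current_ft_force())
    print(round(th,2),f.round(1),np.round(sensors.current_tcp_pos()-p,4))
    if np.linalg.norm(f)>25: break
print(sensors.current_clock())
a,_=eyes.read_camera("scene");b,d=eyes.read_camera("wrist")
s=cv2.resize(a[60:260,220:420],(400,400),interpolation=2);w=cv2.resize(b,(400,250))
w=np.vstack([w,np.zeros((150,400,3),np.uint8)])
cv2.imwrite("pics/ap3.png",np.hstack([s,w])[:,:,::-1])
E
```

```text
[1.21962606 1.67909921 5.41055259]
0.05 [0.4 0.6 5.1] [-0.0002  0.0001 -0.0002]
0.1 [-1.2  0.6  4.6] [-0.0003  0.     -0.0003]
0.15 [-1.8  1.4  4.3] [-0.0002  0.     -0.0003]
0.2 [-2.1  1.9  5.4] [-0.0001 -0.     -0.0002]
0.25 [-1.7  2.1  5.1] [-0.0001 -0.     -0.0002]
0.3 [-1.2  2.3  5.8] [ 0.0001 -0.     -0.0002]
0.35 [-0.9  1.5  5.3] [ 0.0001 -0.     -0.0002]
0.4 [-1.8  0.4  3.9] [ 0.0002 -0.0001 -0.0002]
0.45 [-2.4  2.3  6. ] [ 0.0002 -0.0001 -0.0002]
0.5 [-1.6  1.6  4.4] [ 0.0001 -0.0001 -0.0002]
0.55 [-1.4  2.1  4.7] [ 0.0002 -0.0001 -0.0002]
0.6 [-0.8  2.4  5. ] [ 0.0002 -0.0001 -0.0002]
0.65 [-1.5  1.6  4.8] [ 0.0002 -0.0001 -0.0002]
0.7 [-0.7  1.7  5.8] [ 0.0002 -0.0001 -0.0002]
0.75 [-1.8  1.7  4.6] [ 0.0002 -0.0001 -0.0001]
16.4583
```

View pics/ap3.png

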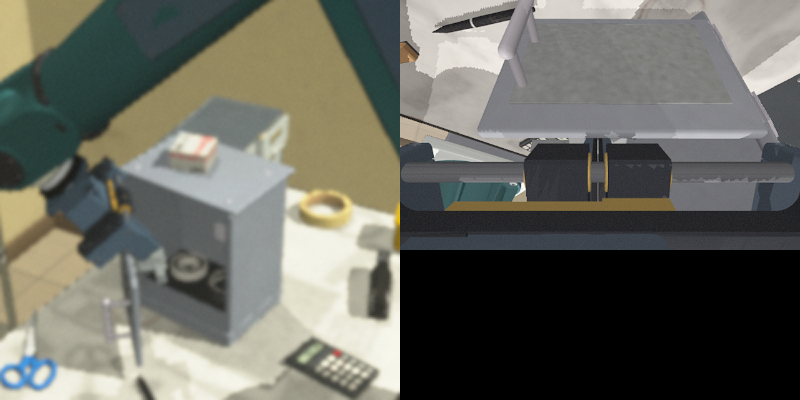

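The door is opening: it is edge-on at left-picture (135,300) with the locker interior visible, and the carton is unmoved at (192,150). I'll continue to a right angle and then release.

```bash
python3 - <<'E'
from h import *
for th in np.arange(.82,1.63,.08):
    p=door(.0285,.118,.1765,th);arm.servo_line(p,ori(th),v=.08);f=np.array(sensors.current_ft_force())
    if np.linalg.norm(f)>10: print(round(th,2),f.round(1))
    if np.linalg.norm(f)>25: break
print(th,f);R=ori(th)
arm.servo_line(p+.0015*R[:,0]*0-.12*R[:,2],R,v=.06)
arm.servo_line(p-.12*R[:,2]+[0,0,.12],R,v=.2);arm.pause(.3)
print(sensors.current_clock(),sensors.current_ft_force())
a,d=eyes.read_camera("scene");t,dt=eyes.read_camera("top")
W=cloud(dt,eyes.calibration("top"));L=(W[...,:2]-C)@rot(TH)
m=(abs(W[...,2]-.18)<.006)&(L[...,0]<-.07)&(L[...,0]>-.32)&(abs(L[...,1])<.2)
print("door top pts",m.sum());
if m.sum()>10: print(L[m].min(0),L[m].max(0),cv2.fitLine(L[m].astype(np.float32),cv2.DIST_HUBER,0,.01,.01).ravel())
cv2.imwrite("pics/end.png",np.hstack([cv2.resize(a,(400,250)),cv2.resize(t,(400,250))])[:,:,::-1])
E
```

```text
1.6199999999999997 [0.98780341 0.7957853  4.20338649]
22.7667 [0.96426275 0.12588412 0.56525942]
door top pts 0
```

View pics/end.png

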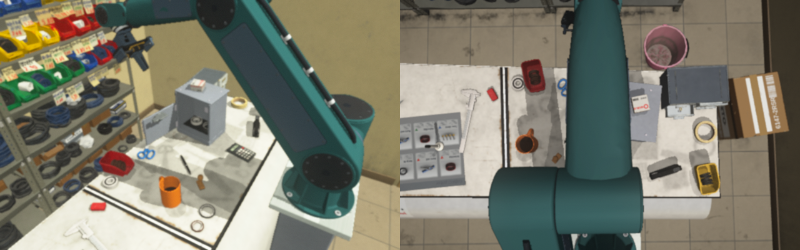

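The door stands wide open at scene (157,127). The carton, stamp, mug and stapler are all in place, and the hand is clear. I'll check the door angle from scene depth, then hand in.

```bash
python3 - <<'E'
from h import *
a,d=eyes.read_camera("scene");W=cloud(d,eyes.calibration("scene"));L=(W[...,:2]-C)@rot(TH)
m=(W[...,2]>.06)&(W[...,2]<.17)&(L[...,0]<-.1)&(L[...,0]>-.3)&(L[...,1]>0)&(L[...,1]<.2)
l=cv2.fitLine(L[m].astype(np.float32),cv2.DIST_HUBER,0,.01,.01).ravel();ang=np.arctan2(abs(l[0]),abs(l[1]))
print(m.sum(),l,"angle to front plane",ang,np.ptp(L[m],axis=0))
if ang>1.38 and m.sum()>100: print(arm.job_done(),sensors.current_clock())
E
```

```text
1258 [ 0.9935038  -0.11379903 -0.20434333  0.11257943] angle to front plane 1.4567503 [0.17778833 0.08604074]
the job is handed in; nothing more can be done
the job is handed in; nothing more can be done
```

The locker door is open at about 1.46 rad by camera measurement (a right angle is 1.57). The catch is released, and the job was handed in soon after 23 s of the 43 s allowed. On the way in, my first approach hit the canopy edge with about 60 N at the wrist before I backed off; no failure was reported, and the carton, stamp, mug and stapler appear unmoved in the final pictures.

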